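# Load the battery pack into the lamp's pop-out tray

### The job

Press the release key on top of the white battery lamp so that its tray pops out, turn the battery pack over so that its two metal contact rails face down, lay it flat in the tray and let go, then push the tray home until it clicks and stays shut. Set the pack down gently whenever you put it down to take it another way: do not drop it or let it topple over, and leave the other things on the ledge where they are.

Things in the scene. Friction and masses are not known exactly. Their poses are not given: they have to be found in the camera images.
- lamp: white plastic battery lamp bolted to the ledge: hollow base box 130 (x) x 160 (y) x 76 mm high; clear lamp column (58 mm wide, top 158 mm above the ledge) on its top at x +36, y -45 mm; small fixed toggle switch at x -42, y -45. Origin: centre of the underside; x runs from front to back (front face at x -65 mm). The front faces the robot's right; the tray slides out of it towards -x.
- tray (a joint): how far the battery tray is out, m: 0 latched, 0.092 fully out, -0.004 inner stop. A spring drives it out (5 N shut, 2 N out). Pushed in, it rides over a sprung latch in the last 20 mm (about 10 N, a sharper knock if fast), clicks just below 0 and rests at 0; let go before the click, it springs out. Pushing on to the inner stop with 15 N is plenty.
- tray_floor (a point): middle of the tray's floor, on top, 12 mm above the ledge; moves with the tray, axes as the lamp's. Free space for the pack lying flat 88 (x) x 68 (y) mm, between front panel (10 mm thick, 132 wide, top 40 mm above the floor), rear wall (22 mm high; at the lamp's front face when fully out) and side lips (4 mm thick, 6 mm high; beyond them the sides are open to fingers).
- tray_front (a point): centre of the outer face of the tray's front panel (132 mm wide, 48 mm high), 28 mm above the ledge; this face is where to push, towards the lamp's +x.
- release (a joint): how far the release key is pressed, m: 0 up, 0.012 fully down. Spring: 2.4 N at first touch, 6 N fully down; the latch lets go at about 0.009.
- release_top (a point): centre of the upper face of the release key, a white rectangular key 36 x 34 mm on the lamp's top at x -30, y +48 mm, standing 14 mm proud (90 mm above the ledge). Press straight down.
- pack: loose battery pack, black plastic brick 80 (x) x 60 (y) x 28 mm (z), 0.15 to 0.3 kg. One 80 x 60 face is smooth, the other has two raised steel contact rails (50 x 8 mm, 3 mm high, along x at y +-15 mm). Origin: centre of the smooth face; z points to the rail face. Starts rails up; must end in the tray rails down (z down), either end first. It stands steadily on a 60 x 28 mm end.
- pack_mid (a point): middle of the pack's brick, 14 mm from the smooth face (17 mm from the rail tops, 40 mm from either end).
- spray_can: bystander: green spray can, 56 mm diameter, 190 mm high; origin: centre of the underside
- mirror: bystander: steel mirror on a stand with an 80 x 120 mm foot, 165 mm high; origin: centre of the underside
- mug: bystander: white ceramic mug with pens fixed in it, 80 mm diameter, 150 mm to the pen tops; origin: centre of the underside
- soap_case: bystander: blue plastic soap case 72 x 102 x 34 mm; origin: centre of the underside
- polish_tin: bystander: round flat polish tin, 74 mm diameter, 26 mm high; origin: centre of the underside
- hairbrush: bystander: wooden hairbrush 205 x 55 x 28 mm lying bristles down; origin: at the ledge, where handle and head meet; x points to the head
- power_plug: bystander: black power plug 70 x 50 x 32 mm with two brass pins; origin: centre of the underside

How it is judged (in metres and radians):
On the way, in this order (a step that is already met when the one before it is completed fails the run):
1. the tray has popped out (value of joint tray above 0.075 m), for 0.2 s.
2. the pack lies in the open tray, rails down, let go (x of pack_mid in the frame of tray_floor between -0.008 and 0.008 m and y of pack_mid in the frame of tray_floor between -0.008 and 0.008 m and z of pack_mid in the frame of tray_floor between 0.011 and 0.022 m and angle between pack's own z axis and vertical above 3 rad and linear speed of pack below 0.02 m/s and contact force between the fingers and pack below 0.1 N and value of joint tray above 0.06 m), for 0.2 s.
At the end, for the whole second after the job is handed in: the tray is latched shut (within 4 mm of its shut position, held by the latch alone, release key up), with the pack lying flat at rest on the tray's floor, rails down (within 8 degrees; middle within 8 mm of the tray's middle) (x of pack_mid in the frame of tray_floor between -0.008 and 0.008 m and y of pack_mid in the frame of tray_floor between -0.008 and 0.008 m and z of pack_mid in the frame of tray_floor between 0.011 and 0.022 m and angle between pack's own z axis and vertical above 3 rad and linear speed of pack below 0.02 m/s and contact force between the fingers and pack below 0.1 N and value of joint tray below 0.004 m and value of joint release below 0.003 m); the robot touches nothing.
It fails at once if the pack is dropped or topples over (turns faster than 7 rad/s) (angular speed of pack above 7 rad/s).
It fails at once if another thing on the ledge is shifted by more than 30 mm (distance of any of spray_can, mirror, mug, soap_case, polish_tin, hairbrush, power_plug from where it was at the start of the episode above 0.03 m).
It also fails if it takes over 70 s, if anything falls off the work surface, if the arm or the gripper's body presses on something with over 40 N, if the wrist force passes 120 N, or if a joint passes its speed limit or range.

### The arm

A 7-joint arm with a two-finger parallel gripper is mounted at the origin on the work surface. World frame = base frame: x ahead of the robot, y to its left, z up, the work surface at z = 0. Lengths are in mm, angles in degrees, forces in N, time in s.
With the tool pointing down it reaches from about 425 to 950 mm from the base axis. Payload 4.7 kg.
Tool frame: the origin (TCP) lies midway between the tips of the shut fingers; the grasp point (between the pads) lies 19 mm behind it (grip_point_offset is the distance from the TCP to the grasp point, in mm); z points along the fingers, y is the line along which they close (so a half turn about z gives the same grasp; the last joint's range is limited). The gripper opens to 87 mm and grips with 3 to 60 N. Pads are 19 mm wide; open, the fingers measure 117 mm over their backs; the gripper's body (75 mm by 190 mm) begins 51 mm behind the grasp point.
Start: joints at [-78.833, 26.849, -2.785, 87.806, 1.381, 65.374, -4.715], TCP at [149.764, 658.195, 222.573] pointing down, gripper open.
Joint ranges: [-148.3, 148.3], [-19.14, 114.17], [-79.39, 73.82], [5.75, 140.21], [-59.74, 239.74], [12.07, 113.84], [-152.46, 152.46]. Speed limits (degrees/s): [147.25, 147.25, 180, 180, 180, 180, 180].

### API

Orientations are given as [roll, pitch, yaw] about the fixed x, y, z axes, in that order (R = Rz(yaw) Ry(pitch) Rx(roll)).
In Python, from plant import move_ptp, move_linear, move_joints, ungrasp, close, sleep, inverse_kinematics, grab_frame, PlanningError, sign_off, boxes_of, silhouettes, get_time, get_q, get_qvel, get_joint_efforts, get_tool_pos, get_tool_rot, get_wrist_force, get_torque, get_finger_gap, get_grasp_force, grip_point_offset gives the robot as it stands. Calls block until the motion is done:
- move_ptp(position, orientation): joint-space move of the TCP to a pose.
- move_linear(position, attitude=None, max_speed=150, force_limit=None): straight line of the TCP; attitude=None keeps the orientation; max_speed is the mean speed in mm/s. With force_limit (N) it stops when the force on the tool has changed by that much, and returns True; else False.
- move_joints(angles): joint-space move.
- ungrasp() and close(force=None): open the fingers fully, or close them until they stop; force is the grip in N (None keeps the last).
- sleep(seconds).
- inverse_kinematics(position, orientation): joint angles nearest the present ones, or None.
- grab_frame(name): name is "scene" or "top"; returns a dict with "color" (420x560x3 uint8, red, green, blue), "vertical_fov" (degrees; the focal length in pixels is half the picture's height over the tangent of half this angle, whatever the lens; pixels are square), "cx", "cy" (the principal point, pixels), "D" ([k1, k2, p1, p2, k3] as OpenCV has them; the pictures are not rectified), "R" (3x3) and "t" (3): a world point X has camera coordinates R X + t. Camera axes: x right, y down, z forward; pixel columns grow to the right and rows downward; lengths in mm; the calibration is good to about 2 mm. A picture is of the moment at which its call begins. There is no depth.
A pose or a line that the arm cannot do raises PlanningError and nothing moves.
- sign_off(): hands the job in; it is judged then, once.
Trained networks look in a picture, given as the dict that the camera call returned (one of the last four; its "shot" number tells which), for a name from the list of things; names that differ only in an ending like _2 or _b are one class to them, and where a whole thing is asked for, a point or a joint stands for the part that bears it (a point fixed in the world has none). Each returns a list of dicts, best first, with "confidence" (0 to 1); they miss things now and then, are a little off and sometimes report something else, mostly with a low value. They report only what shows in the picture. A call takes as long as a camera call.
- boxes_of(picture, label): "centre" ([x, y, z] in mm, in the coordinates of the camera as it stood for that picture, good to about 4 mm: the middle of the surface that is visible of it).
- silhouettes(picture, label): "pixels" (420x560 bool, what is visible of it).
Readings, each from a call of its own:
- get_time(): time.
- get_q(): joint angles.
- get_qvel(): joint speeds.
- get_joint_efforts(): joint torques, N m.
- get_tool_pos(): TCP position.
- get_tool_rot(): TCP orientation.
- get_wrist_force(): force on the tool from outside, world axes, zero at the start.
- get_torque(): the same for the moment, N m.
- get_finger_gap(): opening from 0.0 (shut) to 1.0 (fully open).
- get_grasp_force(): force on a finger pad.
Only numpy, scipy, OpenCV 4.12 (cv2) and the standard library are available. Lean on these libraries where they do the work, as an engineer would, in place of code of your own. Each camera call takes 0.05 s, during which the arm holds its last target. There are 200 camera calls.

## Working session

There is one attempt and no reset: what is moved stays moved. The work goes in short steps, each a Python script; the robot and the scene stay as the last script left them, time stands still between calls to the robot, and variables do not carry over. Pictures are saved under pics/ and viewed, at most 10 in all, crops included, and the job is handed in when it is done.

```bash
mkdir -p pics
cat > h.py <<'E'
import numpy as np, cv2
from plant import *
def K(p):
    f=210/np.tan(np.radians(p["vertical_fov"])/2)
    return np.array([[f,0,p["cx"]],[0,f,p["cy"]],[0,0,1.]])
def world(p,c): return np.array(p["R"]).T@(np.array(c)-np.array(p["t"]))
def ray(p,px):
    n=cv2.undistortPoints(np.array(px,float).reshape(-1,1,2),K(p),np.array(p["D"],float)).reshape(-1,2)
    R=np.array(p["R"]);d=np.c_[n,np.ones(len(n))]@R
    return -R.T@np.array(p["t"]),d
def atz(p,px,z):
    o,d=ray(p,px); return o+d*((z-o[2])/d[:,2])[:,None]
def proj(p,X):
    return cv2.projectPoints(np.array(X,float).reshape(-1,1,3),cv2.Rodrigues(np.array(p["R"],float))[0],np.array(p["t"],float),K(p),np.array(p["D"],float))[0].reshape(-1,2)
def save(p,n): cv2.imwrite("pics/"+n,p["color"][:,:,::-1])
E
python3 - <<'E'
from h import *
np.set_printoptions(precision=1,suppress=True)
ims=[]
for n in("scene","top"):
    p=grab_frame(n);ims.append(p["color"][:,:,::-1]);print(n,-np.array(p["R"]).T@p["t"],K(p)[0,0],p["D"])
    for l in "lamp tray release pack spray_can mirror mug soap_case polish_tin hairbrush power_plug".split():
        print(l,[(world(p,b["centre"]),round(b["confidence"],2)) for b in boxes_of(p,l)[:2]])
    save(p,n+"0.png")
print(get_tool_rot(),get_time(),grip_point_offset)
E
```

```text
scene [1506.    27.1 1154.2] 467.3051402799194 [-0.  0.  0.  0.  0.]
lamp [(array([594.4, 206.8,  77.5]), 0.64)]
tray [(array([544.6, 141.3,  46.1]), 0.61)]
release [(array([543.5, 140.9,  50.1]), 0.42)]
pack []
spray_can [(array([ 573.2, -190. ,   25.1]), 0.73), (array([ 665.4, -437.8,   24.6]), 0.66)]
mirror [(array([630.2, 447. ,  55.6]), 0.86)]
mug [(array([488.1, 417.1,  63.4]), 0.85)]
soap_case [(array([ 729.2, -153.1,   33.7]), 0.91)]
polish_tin [(array([406. , -97.2,  25.5]), 0.84)]
hairbrush [(array([ 663.7, -441.1,   25.3]), 0.78)]
power_plug [(array([ 699. , -299.2,   27.4]), 0.7), (array([543.4, 140.4,  51. ]), 0.55)]
top [ 324.8    7.5 1339.5] 523.5330223687289 [-0.1  0.   0.   0.   0. ]
lamp [(array([530.6, 215. ,  77.4]), 0.95), (array([480.1, 187.1,  92.5]), 0.38)]
tray [(array([515. , 145.8,  51.6]), 0.74), (array([477.7, 190.1,  94.5]), 0.41)]
release [(array([482.2, 187.8,  90.4]), 0.65), (array([728.3, 268.9, 157.7]), 0.19)]
pack [(array([ 556.6, -187.1,   25.2]), 0.6)]
spray_can [(array([725.6, 273.7, 158.7]), 0.93), (array([510.6, 145.3,  50. ]), 0.63)]
mirror [(array([620. , 443.6,  51. ]), 0.67), (array([513.7, 144.2,  49.3]), 0.29)]
mug [(array([469.3, 423.3,  65.2]), 0.76)]
soap_case [(array([ 711. , -149.9,   37. ]), 0.71)]
polish_tin [(array([393.4, -98.5,  22.7]), 0.59)]
hairbrush [(array([ 658.3, -441. ,   24.1]), 0.61)]
power_plug [(array([ 690.4, -301.6,   31.3]), 0.73)]
[180.   -0.  167.2] 1.2 18.700000000000003
```

View pics/scene0.png

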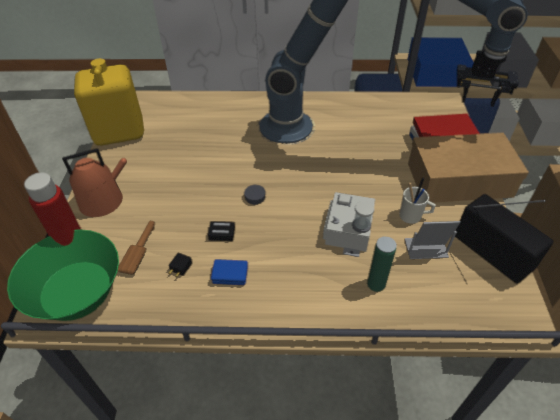

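View pics/top0.png

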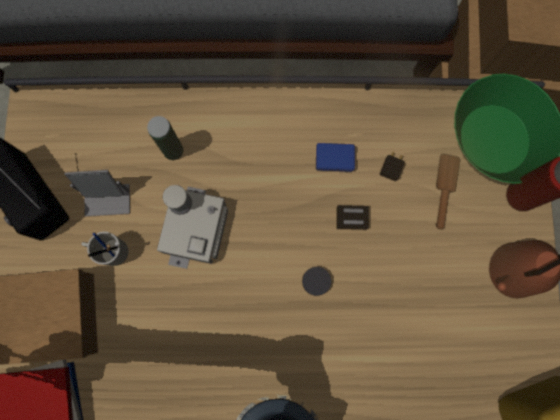

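The top view shows the lamp at about (195,225), with its column at (177,200), key at (197,244) and front facing right. The pack lies rails up at (353,217). The soap case is at (335,157), the tin at (317,281) and the plug at (392,168). Next I'll fit poses to the silhouettes from both views and check reachable tool directions.

```bash
cat >> h.py <<'E'
from scipy.optimize import minimize
def box(cx,cy,lx,ly,z0,z1): return np.array([[cx+a*lx/2,cy+b*ly/2,z] for a in(-1,1) for b in(-1,1) for z in(z0,z1)])
LAMP=[box(0,0,130,160,0,76),box(36,-45,50,50,76,158),box(-30,48,36,34,76,90),box(-70,0,10,132,4,52)]
PACK=[box(0,0,80,60,0,28),box(0,0,50,38,28,31)]
def rend(p,parts,q,z=0):
    c,s=np.cos(q[2]),np.sin(q[2]);m=np.zeros((420*4,560*4),np.uint8)
    for P in parts:
        W=np.c_[q[0]+c*P[:,0]-s*P[:,1],q[1]+s*P[:,0]+c*P[:,1],P[:,2]+z]
        cv2.fillConvexPoly(m,cv2.convexHull(((proj(p,W)+.5)*4).astype(np.int32)),1)
    return cv2.resize(m.astype(np.float32),(560,420),interpolation=cv2.INTER_AREA)
def fit(ps,label,parts,q0):
    ms=[]
    for p in ps:
        s=silhouettes(p,label)
        s=[a["pixels"].astype(np.float32) for a in s if (a["pixels"]*(rend(p,parts,q0)>.3)).sum()>.4*a["pixels"].sum()]
        if s: ms.append((p,s[0]))
    f=lambda v:sum(np.abs(rend(p,parts,v*[1,1,.02])-m).sum()/m.sum() for p,m in ms)/len(ms)
    v0=np.array(q0)/[1,1,.02]
    r=minimize(f,v0,method="Nelder-Mead",options=dict(initial_simplex=v0+np.vstack([np.zeros(3),np.eye(3)*12]),xatol=.1,fatol=1e-4))
    return r.x*[1,1,.02],r.fun,len(ms)
E
python3 - <<'E'
from h import *
np.set_printoptions(precision=1,suppress=True)
S,T=grab_frame("scene"),grab_frame("top")
for ps,n in(([S,T],"both"),([T],"top"),([S],"scene")):
    for l,P,q in(("lamp",LAMP,(535,212,1.4)),("pack",PACK,(552,-187,1.57))):
        r=fit(ps,l,P,q);print(n,l,r[0][:2],np.degrees(r[0][2]),"err",round(r[1],3),r[2])
# key height by triangulation of mask centroids
for l in("release","pack"):
    o=[]
    for p in(S,T):
        s=[a for a in silhouettes(p,l) if a["confidence"]>.2]
        if s: o.append(ray(p,[np.argwhere(s[0]["pixels"])[:,::-1].mean(0)]));print(l,s[0]["confidence"],np.argwhere(s[0]["pixels"])[:,::-1].mean(0),s[0]["pixels"].sum())
    if len(o)==2:
        A=np.c_[o[0][1][0],-o[1][1][0]];k=np.linalg.lstsq(A,o[1][0]-o[0][0],rcond=None)[0]
        print(l,o[0][0]+k[0]*o[0][1][0],o[1][0]+k[1]*o[1][1][0])
# reach: tool in plane of azimuth az, tilted th from down toward az direction
def ori(az,th,spin=0):
    from scipy.spatial.transform import Rotation as Ro
    a=np.radians(az);t=np.radians(th)
    z=np.array([np.cos(a)*np.sin(t),np.sin(a)*np.sin(t),-np.cos(t)]);y=np.array([-np.sin(a),np.cos(a),0])*(1 if spin==0 else -1);x=np.cross(y,z)
    return Ro.from_matrix(np.c_[x,y,z]).as_euler("xyz",degrees=True)
for pos in((560,-190),(560,-60),(560,50)):
  for az in(-90,-45,0,45,90):
    print(pos,az,[ (th,"".join("Y" if inverse_kinematics([*pos,60],list(ori(az,th,s))) is not None else "-" for s in(0,1))) for th in(-90,-60,-45,-30,0,30,45,60,75,90)])
E
python3 - <<'E'
import cv2
a=cv2.imread("pics/top0.png");cv2.imwrite("pics/crop0.png",cv2.hconcat([cv2.resize(a[170:290,140:260],(400,400),interpolation=2),cv2.resize(a[180:250,318:388],(400,400),interpolation=2)]))
E
```

```text
both lamp [533.2 213.4] 77.96895740963213 err 0.082 2
both pack [ 560.5 -194.4] 94.54043020676806 err 0.214 1
top lamp [532.8 213.3] 76.94104827867577 err 0.091 1Traceback (most recent call last):
  File "<stdin>", line 6, in <module>
  File "h.py", line 34, in fit
    r=minimize(f,v0,method="Nelder-Mead",options=dict(initial_simplex=v0+np.vstack([np.zeros(3),np.eye(3)*12]),xatol=.1,fatol=1e-4))
    res = _minimize_neldermead(fun, x0, args, callback, bounds=bounds,
                               **options)
    fsim[k] = func(sim[k])
              ~~~~^^^^^^^^
    fx = function(np.copy(x), *(wrapper_args + args))
  File "h.py", line 32, in <lambda>
    f=lambda v:sum(np.abs(rend(p,parts,v*[1,1,.02])-m).sum()/m.sum() for p,m in ms)/len(ms)
               ~~~~~~~~~~~~~~~~~~~~~~~~~~~~~~~~~~~~~~~~~~~~~~~~~~~~~~~~~~~~~~~~~~~~^~~~~~~~
ZeroDivisionError: division by zero
```

View pics/crop0.png

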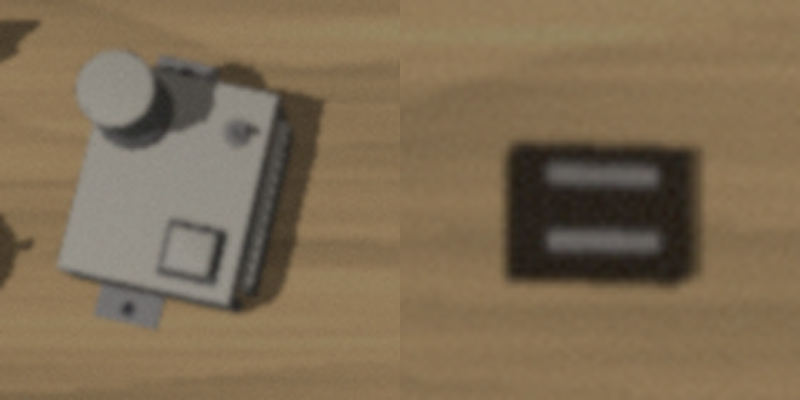

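The left crop shows the lamp with its front to the right, its key near (192,250) and its column near (117,90). The right crop shows the pack nearly axis-aligned, with its corners at (507,147) and (698,282). I'll refit the pack with a colour-based mask and run the IK study.

```bash
cat >> h.py <<'E'
from scipy.spatial.transform import Rotation as Ro
def ori(az,th,spin=0):
    a=np.radians(az);t=np.radians(th)
    z=np.array([np.cos(a)*np.sin(t),np.sin(a)*np.sin(t),-np.cos(t)]);y=np.array([-np.sin(a),np.cos(a),0])*(1 if spin==0 else -1)
    return Ro.from_matrix(np.c_[np.cross(y,z),y,z]).as_euler("xyz",degrees=True)
def zdir(o): return Ro.from_euler("xyz",o,degrees=True).as_matrix()[:,2]
def fitmask(pm,parts,q0,z=0):
    f=lambda v:sum(np.abs(rend(p,parts,v*[1,1,.02],z)-m).sum()/m.sum() for p,m in pm)/len(pm)
    v0=np.array(q0)/[1,1,.02]
    r=minimize(f,v0,method="Nelder-Mead",options=dict(initial_simplex=v0+np.vstack([np.zeros(3),np.eye(3)*8]),xatol=.05,fatol=1e-4))
    return r.x*[1,1,.02],r.fun
def darkmask(p,q0,z=0,thr=70):
    near=cv2.dilate((rend(p,PACK,q0,z)>0).astype(np.uint8),np.ones((17,17)))
    d=((p["color"].mean(2)<thr)*near).astype(np.uint8)
    d=cv2.morphologyEx(d,cv2.MORPH_CLOSE,np.ones((9,9)))
    n,l,st,_=cv2.connectedComponentsWithStats(d); return (l==1+st[1:,4].argmax()).astype(np.float32)
E
python3 - <<'E'
from h import *
np.set_printoptions(precision=1,suppress=True)
S,T=grab_frame("scene"),grab_frame("top")
q0=(556,-190,1.57)
M=[(p,darkmask(p,q0)) for p in(S,T)]
for n,pm in(("both",M),("S",M[:1]),("T",M[1:])):
    q,e=fitmask(pm,PACK,q0);print("pack",n,q[:2],np.degrees(q[2]),e,[int(m.sum()) for _,m in pm])
L,e,_=fit([S],"lamp",LAMP,(533,213,1.36));print("lamp S",L[:2],np.degrees(L[2]),e)
s=silhouettes(T,"release")
for a in s[:2]: print("rel",a["confidence"],np.argwhere(a["pixels"])[:,::-1].mean(0),atz(T,[np.argwhere(a["pixels"])[:,::-1].mean(0)],88))
for pos in((560,-190),(560,-60)):
  for az in(-102,-90,-45,0,45,78,90):
    print(pos,az,[ (th,"".join("Y" if inverse_kinematics([*pos,60],list(ori(az,th,s))) is not None else "-" for s in(0,1))) for th in(-90,-60,-45,-30,0,30,45,60,75,90)])
E
```

```text
pack both [ 560.5 -195.5] 88.127268779952 0.09118148684501648 [498, 791]
pack S [ 562.  -193.3] 89.53020292800356 0.08973393589258194 [498]
pack T [ 558.2 -196.7] 88.70614727334348 0.06036662310361862 [791]
lamp S [535.2 213.5] 77.19119921650383 0.068500816822052
rel 0.45 [196.6 244.8] [[478.7 193.3  88. ]]
(560, -190) -102 [(-90, 'YY'), (-60, 'YY'), (-45, 'YY'), (-30, 'YY'), (0, 'YY'), (30, 'YY'), (45, 'YY'), (60, 'YY'), (75, 'YY'), (90, 'YY')]
(560, -190) -90 [(-90, 'YY'), (-60, 'YY'), (-45, 'YY'), (-30, 'YY'), (0, 'YY'), (30, 'YY'), (45, 'YY'), (60, 'YY'), (75, 'YY'), (90, 'YY')]
(560, -190) -45 [(-90, '--'), (-60, 'YY'), (-45, 'YY'), (-30, 'YY'), (0, 'YY'), (30, 'Y-'), (45, 'YY'), (60, 'YY'), (75, 'YY'), (90, 'YY')]
(560, -190) 0 [(-90, '--'), (-60, 'YY'), (-45, 'YY'), (-30, 'YY'), (0, 'YY'), (30, 'YY'), (45, 'YY'), (60, '--'), (75, '--'), (90, 'YY')]
(560, -190) 45 [(-90, 'YY'), (-60, 'YY'), (-45, 'YY'), (-30, 'YY'), (0, 'YY'), (30, 'YY'), (45, 'YY'), (60, 'YY'), (75, 'YY'), (90, 'YY')]
(560, -190) 78 [(-90, 'YY'), (-60, 'YY'), (-45, 'YY'), (-30, 'YY'), (0, 'YY'), (30, 'YY'), (4
[... 586 characters left out ...]
Y'), (90, 'YY')]
(560, -60) 0 [(-90, '--'), (-60, 'YY'), (-45, 'YY'), (-30, 'YY'), (0, 'YY'), (30, 'Y-'), (45, '--'), (60, '--'), (75, '--'), (90, '--')]
(560, -60) 45 [(-90, 'YY'), (-60, 'YY'), (-45, 'YY'), (-30, 'YY'), (0, 'YY'), (30, 'YY'), (45, 'YY'), (60, '--'), (75, '--'), (90, 'YY')]
(560, -60) 78 [(-90, 'YY'), (-60, 'YY'), (-45, 'YY'), (-30, 'YY'), (0, 'YY'), (30, 'YY'), (45, 'YY'), (60, 'YY'), (75, 'YY'), (90, 'YY')]
(560, -60) 90 [(-90, 'YY'), (-60, 'YY'), (-45, 'YY'), (-30, 'YY'), (0, 'YY'), (30, 'YY'), (45, 'YY'), (60, 'YY'), (75, 'YY'), (90, 'YY')]<stdin>:13: UserWarning: Gimbal lock detected. Setting third angle to zero since it is not possible to uniquely determine all angles.
```

Lamp at about (534,213) with yaw 77.5°. Pack at about (560,-195.5) with yaw 89°. The predicted key (480.7,194.5) agrees with the network's (478.7,193.3). I'll press it now.

Run:
```python
from h import *
np.set_printoptions(precision=1,suppress=True)
q0=get_q(); close(5)
o=list(ori(22,0))
try: move_ptp([480,194,150],o)
except PlanningError: o=list(ori(22,0,1)); move_ptp([480,194,150],o)
move_linear([480,194,96],max_speed=120)
print(move_linear([480,194,77.5],max_speed=30,force_limit=20),get_tool_pos(),get_wrist_force())
move_linear([480,194,150],max_speed=150)
move_ptp([430,-330,300],list(ori(90,0)))
S,T=grab_frame("scene"),grab_frame("top");save(S,"s1.png")
for p in(S,T): print([(world(p,b["centre"]),round(b["confidence"],2)) for b in boxes_of(p,"tray")[:2]])
a=T["color"][160:300,150:330][:,:,::-1];cv2.imwrite("pics/t1c.png",cv2.resize(a,(720,560),interpolation=2))
print(get_time(),get_q())
```

```text
False [480.7 194.5  78.3] [-0.9  0.5  8.5]
[(array([508.3,  89.1,  14.5]), 0.97)]
[(array([503.4, 101.6,  13.2]), 0.7), (array([392.3, -98.8,  22. ]), 0.41)]
10.75 [ -17.5   17.5   64.3  102.5  -16.7   70.5 -128.5]
```

View pics/t1c.png

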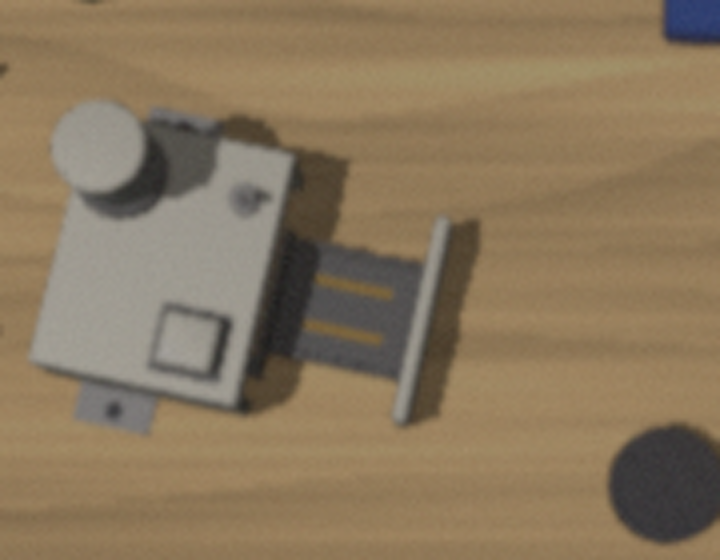

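The tray is fully out. In the crop its floor is near (350,310), with the panel running from (443,218) to (402,425). I'll check the tray point numerically and take the pack.

```bash
cat >> h.py <<'E'
def d(az): a=np.radians(az); return np.array([np.cos(a),np.sin(a),0])
def G(g,az,th,spin): # grasp point -> TCP pose
    o=ori(az,th,spin); return list(np.array(g,float)+18.7*zdir(o)),list(o)
def lin(g,az,th,spin,v=100,fl=None): 
    p,o=G(g,az,th,spin); return move_linear(p,o,max_speed=v,force_limit=fl)
def gp(): return np.array(get_tool_pos())-18.7*zdir(get_tool_rot())
E
python3 - <<'E'
from h import *
np.set_printoptions(precision=1,suppress=True)
S,T=grab_frame("scene"),grab_frame("top")
e=atz(T,[[260.75,214.5],[250.5,266.25]],52);print("panel ends",e,np.linalg.norm(e[0]-e[1]),"mid",e.mean(0),"strip mid",atz(T,[[237.4,237.5]],12))
q0=(560,-195,1.55)
M=[(p,darkmask(p,q0)) for p in(S,T)]
q,er=fitmask(M,PACK,q0);print(q,er,[int(m.sum()) for _,m in M])
c=np.array([560,-195.5]);az=89.
ungrasp()
g=np.array([*(c+17*d(az)[:2]),24])
for s in(0,1):
    P,o=G(g+100*-zdir(ori(az,-25,s)),az,-25,s)
    k=inverse_kinematics(P,o)
    print(s,k)
ks={s:inverse_kinematics(*G(g-90*zdir(ori(az,-25,s)),az,-25,s)) for s in(0,1)}
s=min(ks,key=lambda s:abs(ks[s][6]) if ks[s] is not None else 999)
move_joints(ks[s]);print("spin",s)
print(lin(g,az,-25,s,100,8),gp())
close(40);sleep(.3);print(get_finger_gap()*87,get_grasp_force(),gp())
lin(g+[0,0,90],az,-25,s,80)
print(get_q(),get_wrist_force(),get_time())
E
```

```text
panel ends [[559.1  40.3  52. ]
 [430.   65.1  52. ]] 131.4760643854661 mid [494.6  52.7  52. ] strip mid [[506.8 100.8  12. ]]
[ 559.9 -195.7    1.6] 0.10007377713918686 [496, 771]
0 [ 43.1  46.6 -67.7 108.8  67.1  80.4 127.2]
1 [-18.4  28.   19.9 112.3  23.   44.3 -18.6]
spin 1
False [ 560.8 -178.2   24.4]
59.52313733589591 39.97986124595627 [ 560.3 -178.4   24.2]
[-14.3  28.2  20.2 112.1  23.5  42.5 -15. ] [-0.2 -0.5 -1.9] 17.2583
```

Gripped: the gap is 59.5 mm and the mass about 0.19 kg. Next I rotate it and stand it on its end.

Run:
```python
from h import *
np.set_printoptions(precision=1,suppress=True)
az=89.;s=1
for th in(5,35,65):
    f=(th+25)/90; lin([560-20*f,-178-30*f,114+20*f],az,th,s,80)
print(get_q(),get_wrist_force())
lin([540,-208,70],az,65,s,80)
b=lin([540,-208,50],az,65,s,15,3);print(b,gp(),get_wrist_force())
S,T=grab_frame("scene"),grab_frame("top")
a,t=S["color"][180:300,150:290],T["color"][160:280,290:430]
cv2.imwrite("pics/stand.png",cv2.hconcat([cv2.resize(i[:,:,::-1],(400,343),interpolation=2) for i in(a,t)]))
print(get_time())
```

```text
[ 46.7  48.3 -13.2  90.8 -39.9  87.6  52.6] [-0.3 -0.2 -1.4]
True [ 539.9 -208.    57.2] [-0.5 -0.1  4.2]
21.2083
```

View pics/stand.png

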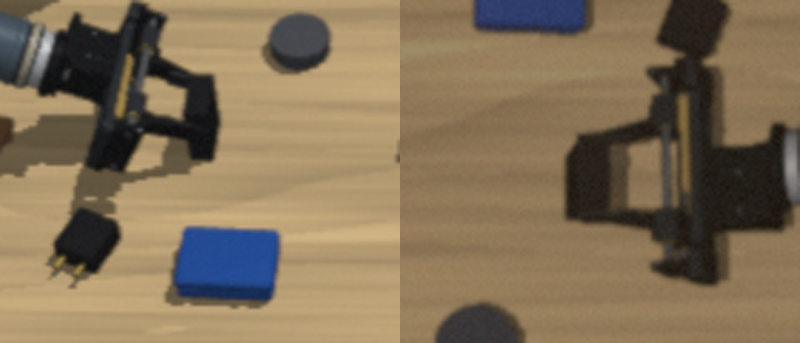

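The pack touched down at a grasp height of 57.2 mm, where 57 was expected, so it stands upright. I'll let go, retreat and measure it.

Run:
```python
from h import *
np.set_printoptions(precision=1,suppress=True)
az=89.;s=1
g=gp(); ungrasp(); sleep(.2)
lin(g-110*zdir(ori(az,65,s)),az,65,s,150)
p,o=G(gp()+[0,0,170],az,30,s); move_linear(p,o,max_speed=200)
S,T=grab_frame("scene"),grab_frame("top")
import h
STAND=[box(0,0,60,28,0,80),box(0,-15.5,38,3,15,65)]
h.PACK=STAND
q0=(540,-198,0.)
M=[(x,darkmask(x,q0)) for x in(S,T)]
for pm in(M,M[:1],M[1:]): print(fitmask(pm,STAND,q0),[int(m.sum()) for _,m in pm])
az=-91.;g=np.array([540,-187.5,57])
for th in(65,):
  for s in(0,1):
    for bk in(110,0): print(th,s,bk,inverse_kinematics(*G(g-bk*zdir(ori(az,th,s)),az,th,s)))
    print("tray",inverse_kinematics(*G([505,85,60],-102,-25,s)))
a,t=S["color"][160:320,130:290],T["color"][150:290,290:430]
cv2.imwrite("pics/stand2.png",cv2.hconcat([cv2.resize(i[:,:,::-1],(400,400),interpolation=2) for i in(a,t)]))
print(get_time())
```

```text
(array([ 539.1, -198. ,   -0. ]), np.float64(0.18492379784584045)) [319, 517]
(array([ 541.6, -196.7,    0. ]), np.float64(0.12931033968925476)) [319]
(array([ 540.4, -200.1,    0. ]), np.float64(0.20635880529880524)) [517]
65 0 110 [-28.2  42.3   7.6 112.6  55.7  73.  -63.7]
65 0 0 [-29.6  48.5  22.1 116.3  59.3  56.7 -64.5]
tray [ 12.7  27.5 -16.4 123.  -36.1  29.3  18.1]
65 1 110 [  2.8  47.5 -34.4 110.7  70.5  97.4 106.3]
65 1 0 [  5.6  48.5 -24.1 114.1  77.2  86.6 105.9]
tray [ 49.2  47.4 -68.  121.2  37.9  32.8 130. ]
24.125
```

View pics/stand2.png

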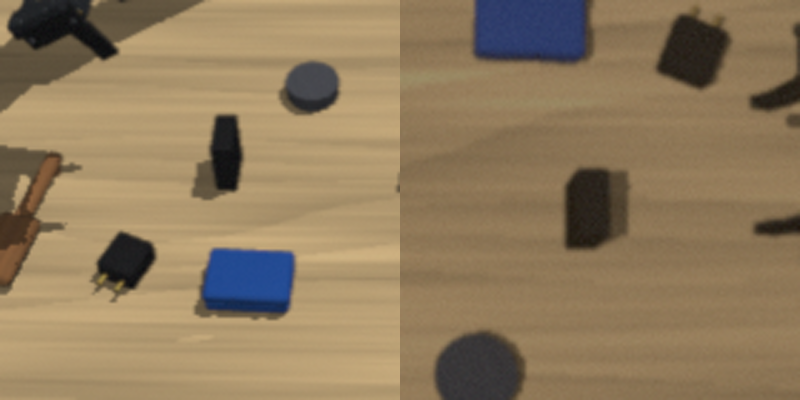

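The pack stands at (540,-198), which matches both the model and the camera. Now the grasp from the other side, using spin 0, then turn it over and hover over the tray.

Run:
```python
from h import *
np.set_printoptions(precision=1,suppress=True)
az=-91.;s=0
move_ptp(*G([540,-90,270],az,30,s))
g=np.array([540,-187.5,57]);z=zdir(ori(az,65,s))
lin(g-100*z,az,65,s,200);print(get_q())
print(lin(g,az,65,s,80,6),gp())
close(40);sleep(.3);print(get_finger_gap()*87,get_grasp_force(),gp())
g=gp();lin(g+[0,0,60],az,65,s,80)
for th in(35,5,-25):
    f=(65-th)/90; lin([540-30*f,-187+170*f,117+50*f],az-11*f,th,s,110)
print(get_q(),get_wrist_force())
# hover: pack centre over tray estimate (507.5,101.5)
A=-102.;c=np.array([507.5,101.5])
g=np.array([*(c+17*d(A)[:2]),12+27.5+50]); lin(g,A,-25,s,110)
S,T=grab_frame("scene"),grab_frame("top")
a,t=S["color"][170:270,280:400],T["color"][180:280,170:290]
cv2.imwrite("pics/hover.png",cv2.hconcat([cv2.resize(i[:,:,::-1],(400,333),interpolation=2) for i in(a,t)]))
print(gp(),get_time())
```

```text
[-17.7  42.4  -5.  112.3  61.2  79.2 -67.6]
False [ 540.4 -186.8   57. ]
59.994502221248275 39.99984172638506 [ 540.  -187.4   57. ]
[ 39.7  21.8 -34.9 115.3 -17.7  45.7   7.3] [ 0.  -0.4 -1.2]
[504.4  84.2  89.8] 33.1
```

View pics/hover.png

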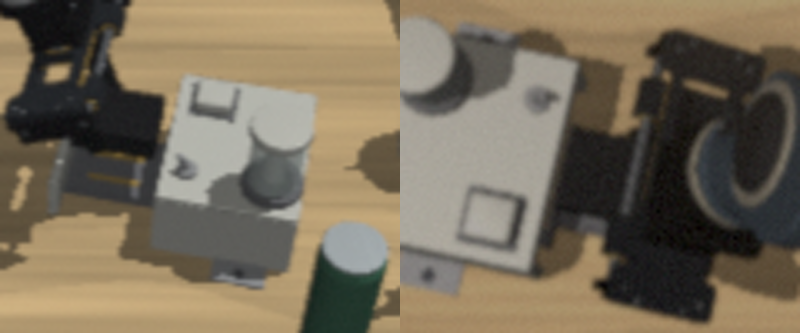

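The pack hovers level over the tray, between the panel and the lamp. I'll correct the small camera biases seen on the pack and lower it with a force stop.

Run:
```python
from h import *
np.set_printoptions(precision=1,suppress=True)
s=0;A=-102.5;c=np.array([508.3,101.8])
P=lambda z:np.array([*(c+17*d(A)[:2]),z])
lin(P(66),A,-25,s,80)
print(get_wrist_force());b=lin(P(37),A,-25,s,20,4)
print(b,gp(),get_wrist_force(),get_torque(),get_time())
```

```text
[-0.7  1.4 -1.4]
True [504.6  85.4  39.5] [-1.9 -1.1  5.8] [-0.3  0.2  0. ] 34.75
```

Run:
```python
from h import *
np.set_printoptions(precision=1,suppress=True)
s=0;A=-102.5
g=gp();ungrasp();sleep(.2)
lin(g+[0,0,70],A,-25,s,120)
move_ptp(*G([480,-130,200],A,0,s))
S,T=grab_frame("scene"),grab_frame("top")
a,t=S["color"][170:270,280:400],T["color"][180:280,170:290]
cv2.imwrite("pics/placed.png",cv2.hconcat([cv2.resize(i[:,:,::-1],(400,333),interpolation=2) for i in(a,t)]))
for p in(S,T): print([(world(p,b["centre"]),round(b["confidence"],2)) for b in boxes_of(p,"pack")[:1]])
print(get_time())
```

```text
[(array([522.6, 105.3,  42.7]), 0.96)]
[(array([504.2, 105.8,  39.1]), 0.81)]
37.6
```

View pics/placed.png

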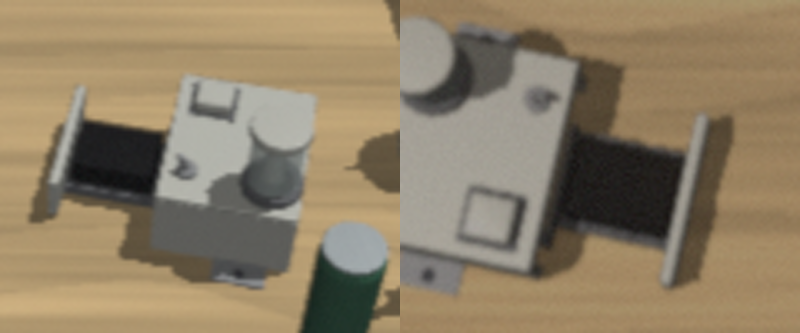

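The pack lies smooth side up, flat and inside the tray in both views. Now I push the tray home with the closed fingertips tilted toward the lamp.

Run:
```python
from h import *
np.set_printoptions(precision=1,suppress=True)
close(10)
A=77.5;f0=np.array([508.3,101.8,0])-54*d(A)
T=lambda u:list(f0+(u-8)*d(A)+[0,0,24])   # u: contact travel beyond open face
ks={s:inverse_kinematics(T(-50),list(ori(A,40,s))) for s in(0,1)}
print(ks)
s=min((k for k in ks if ks[k] is not None),key=lambda k:abs(np.array(ks[k])-get_q()).max())
o=list(ori(A,40,s))
up=np.array(T(-50))+[0,0,120];move_ptp(list(up),o);move_linear(T(-50),o,max_speed=120)
print(move_linear(T(65),max_speed=60,force_limit=20),get_wrist_force(),get_tool_pos())
b=move_linear(T(104),max_speed=25,force_limit=22)
p=np.array(get_tool_pos());print(b,get_wrist_force(),"travel",(p-f0)@d(A)+8,get_time())
move_linear(T(50),max_speed=80);
move_ptp([430,-150,250],list(ori(A,0,s)))
S,Tp=grab_frame("scene"),grab_frame("top")
a,t=S["color"][170:270,280:400],Tp["color"][180:280,170:290]
cv2.imwrite("pics/shut.png",cv2.hconcat([cv2.resize(i[:,:,::-1],(400,333),interpolation=2) for i in(a,t)]))
print(get_time())
```

```text
{0: array([  22.2,   33.9,   -2.8,  123.9,  -58.8,   46.1, -121.6]), 1: array([ 45.1,  38. , -31.7, 122.6, -38.8,  34.7,  40.1])}
False [-1.6 -3.3  1.7] [508.8 104.7  23.9]
True [-2.3 -5.   3.4] travel 96.3043673090067 44.4
46.4833
```

View pics/shut.png

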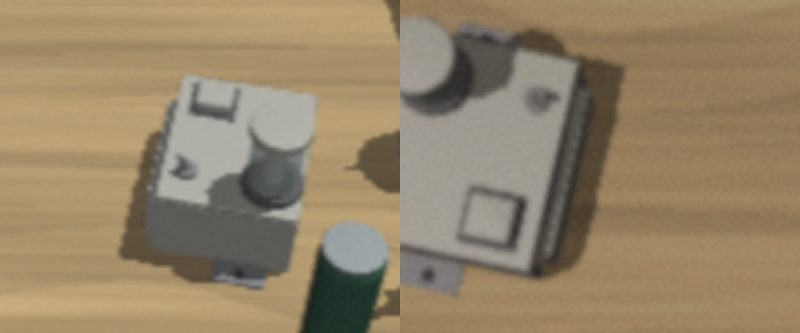

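In both views the tray stays shut after the fingers left, the key is up and nothing touches the lamp. Handing in.

```bash
python3 -c "
from plant import *
print(sign_off(),get_time())"
```

```text
the job is handed in; nothing more can be done
the job is handed in; nothing more can be done
```

The job is handed in: the battery pack is rails down in the tray, and the tray is pushed home and stayed shut after the arm backed off, about 46 s into the 70 s limit; the judge's verdict was not shown.

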